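# Shut the galley bay behind a page of type

## Task

The galley (the shallow steel tray of type) sticks out of its bay on the composing bench. Push it fully home against the bay's back stop, then swing the gate shut with its gravity latch bar raised over the catch, and let the bar drop down behind the catch so that the gate is latched. Do the steps in that order, and leave the ink tin, composing stick and wooden planer block where they are.

Things in the scene. Friction and masses are not known exactly. Their poses are not given: they have to be found in the camera images.
- bay: Fixed open-topped bay for the galley. Origin: on the bench top (z = 0), mid-width of its front opening, in the shut gate's mid-plane; x into the bay, away from the robot; y left, z up. Steel floor 12 mm thick, x -50 (sill before the gate) to 250, y -140 to 140. Wooden side walls 72 high, inner faces y = -87 and 87, from x = 18 inwards. Posts 135 high, x -6 to 18, y 115 to 135 and -130 to -104.
- catch (a point): Middle of the top of the catch's upright steel lip, x = -26, y = -119, z = 122 in the bay's frame (same axes), on the front of the right-hand post. The lip is 8 thick (x), 18 wide (y). Behind it, x = -22 to -6, is a slot open at the top into which the bar's nose drops.
- galley: Shallow steel tray with a page of small metal type, 200 (x) x 150 (y) x 26 high, 0.4 to 0.85 kg. Origin: centre of its underside, x roughly along the bay's. It slides on the bay's floor (z = 12). At first its front edge is 45 to 85 mm before the shut gate's plane; fully home it touches the wooden back stop (face at x = 235, 60 high), origin at bay x = 135. The gate alone cannot bring it home.
- gate (a joint): Gate hinge, rad: 0 = shut (hard stop), growing as the free edge swings out towards the robot; 1.57 = square to the bay's front, limit 1.9. Starts at 1.3 to 1.7; slight friction (0.06 N m), stays where left. A barred steel leaf 210 wide, 12 thick, 17 to 130 mm above the bench; shut, it runs from the hinge line towards -y of the bay.
- gate_hinge (a point): Point on the gate's vertical hinge line, 115 mm above the bench, at x = 0, y = 112 in the bay's frame. Its axes turn with the gate: x square to it (into the bay when shut), y along it towards the hinge. Opening turns the gate clockwise seen from above.
- latch_bar (a joint): Latch bar's pivot, rad: 0 = level, where gravity brings it (hard stop), growing as the nose rises and the tail sinks; limit 0.40. Steel strip 8 thick, 16 high on the gate's outer face (towards the robot when shut). Its level underside is 15 mm below the catch lip's top, so it strikes the lip and stops the gate about 0.1 rad short of shut; at 0.24 or more it clears the lip.
- latch_pivot (a point): Pivot of the bar on the gate, in the bar's centre line: 150 mm from the hinge line, 115 mm above the bench, 14 mm before the gate's mid-plane on its outer side; pivot axis square to the gate.
- trough (a point): Floor centre of the thumb trough on the bar's tail, 85 mm from the pivot towards the hinge, 47 mm before the gate's mid-plane, 8 mm above the pivot when level (z = 123). U-channel open above and at its ends, 60 long along the bar, 50 wide inside, rims 14 high, 4 thick. Pressing its floor (about 2 N) with closed fingertips raises the nose; pushing its rim swings the gate. Axes as the bar's.
- nose (a point): On the bar's centre line 98 mm from the pivot, away from the hinge, at the inner face of the end weight (18 x 22 x 30 high). Latched, it lies at x = -14, y = -136, z = 115 in the bay's frame.
- ink_tin: Bystander: pale round lidded ink tin, 74 diameter, 55 high, standing on the bench to the right of the bay's front. Origin at the centre of its underside.
- composing_stick: Bystander: flat steel composing stick, 50 x 200 x 19, lying on the bench beside the bay's right side. Origin at the centre of its underside.
- planer_block: Bystander: wooden planer block, 85 x 160 x 40, lying on the bench to the left of the bay. Origin at the centre of its underside.
Mind the look-alikes: they are no part of the job. There is more than one size of the galley; the one meant has the size given above.

How it is judged:
By the outcome, as a careful person would: the job done as asked, in the order asked, and still so for the second after the job is handed in, with the robot touching nothing.
It also fails if it takes over 48 s, if anything falls off the work surface, if the arm or the gripper's body presses on something with over 40 N, if the wrist force passes 120 N, or if a joint passes its speed limit or range.

## Robot

A 6-joint arm with a two-finger parallel gripper is mounted at the origin on the work surface. World frame = base frame: x ahead of the robot, y to its left, z up, the work surface at z = 0. Lengths are in m, angles in rad, forces in N, time in s.
With the tool pointing down it reaches from about 0.325 to 0.775 m from the base axis. Payload 9.3 kg.
Tool frame: the origin (TCP) lies at the very end of the fingers, on their centre line; the grasp point (between the pads) lies 19 mm behind it; x points along the fingers, y is the direction in which the jaws open and shut, and the axes are right-handed (so a half turn about x gives the same grasp; the last joint's range is limited). The gripper opens to 85 mm and grips with 20 to 120 N. Pads are 22 mm wide; open, the fingers measure 114 mm over their backs; the gripper's body (76 mm by 85 mm) begins 54 mm behind the grasp point. The pads swing forward as they close: fully open they stand 13 mm farther back than shut.
Start: joints at [-1.458, 0.259, 0.021, 1.334, 0, 1.418], TCP at [0.144, -0.531, 0.231] pointing down, gripper open.
Joint ranges: [-3.04, 3.04], [-0.91, 1.82], [-1.04, 1.36], [-1.92, 1.95], [-1.52, 1.45], [-3.14, 3.14]. Speed limits (rad/s): [2.22, 2.22, 2.79, 3.14, 3.14, 3.14].

## Interface

Orientations are given as a rotation vector (axis times angle).
In Python, from workcell import * gives the robot as it stands.
- The arm moves only by the tool apply_moves, never from a script. Its arguments are lists of equal length, an entry for each row: "hand": the closure, from -1 (fully open) to 1 (shut); "translation": the shift along the tool's x, y, z in cm, a list of three; "spin": the turn about the tool's x in rad. A call has 1 to 20 rows; each row shifts and turns the commanded pose from where the row before left it, along the tool's axes as they then stand; what a row does not reach is not made up. A row lasts 1/10 s, in which the tool goes at most 50 mm and 8.59 degrees, less where a joint would pass 70% of its speed; a pose out of reach is approached as far as the arm can. A call is refused whole if a number of a shift passes 5 or a number of a turn 0.15, either way. A call with a gripper value outside its range is refused whole. The fingers move at their own pace and stop on an object; the grip force is fixed at half the most. Time passes only in rows, so rows that do not move let the fingers close. It gives the time, the measured TCP pose, the force and the opening at its end, in the units of the state.
- state(): the state, without advancing time (a new reading comes with each control period).
- grab_frame(name): name is "scene" or "top" or "wrist"; returns a dict with "pixels" (420x560x3 uint8, red, green, blue), "z_map" (420x560 float32, m along the optical axis (not along the pixel's ray), 0 where there is no reading), "K" (3x3 intrinsics, pixels), "world_from_camera" (4x4, takes a point from camera to world coordinates); the wrist camera has in their place "T_tool_cam" (4x4, takes a point from camera to tool coordinates, whose origin is the TCP and whose axes are the tool frame's). Camera axes: x right, y up, looking along -z (the intrinsics and any distortion apply to the point x, -y, -z); pixel columns grow to the right and rows downward; lengths in m; the calibration is good to about 2 mm. A picture is of the moment at which its call begins: read the wrist's pose just before it.
- finish_job(): hands the job in, once; it reports no verdict.
The state is a dict: "time": time; "q": joint angles; "joint_vel": joint speeds; "joint_torque": joint torques, N m; "ee_pos": TCP position; "ee_rot": TCP orientation; "wrist_force": force on the tool from outside, world axes, zero at the start; "torque": the same for the moment, N m; "finger_gap": finger opening in m.
Only numpy, scipy, OpenCV 4.12 (cv2) and the standard library are available. Lean on these libraries where they do the work, as an engineer would, in place of code of your own. Each camera call takes 0.05 s, during which the arm holds its last target.

## Working session

There is one attempt and no reset: what is moved stays moved. The work goes in short steps, Python scripts to look and compute and a tool call to move; the robot and the scene stay as the last step left them, time stands still between calls to the robot, and variables do not carry over. Pictures are saved under pics/ and viewed, and the job is handed in when it is done.

Besides the shell and the picture viewer there is one more tool, called after "Emit:" by a JSON object that holds its "fn" and its "kwargs", one argument or row to a line. apply_moves: Moves the arm, as the interface text tells. Its arguments: {"type":"object","properties":{"hand":{"type":"array"},"translation":{"type":"array"},"spin":{"type":"array"}},"required":["hand","translation","spin"]}

```bash
mkdir -p pics; ls; python3 - <<'E'
from workcell import *
import cv2,numpy as np
s=state();print({k:np.round(v,3) for k,v in s.items()})
for n in("scene","top"):
    f=grab_frame(n);cv2.imwrite(f"pics/{n}0.png",f["pixels"][:,:,::-1]);np.savez(f"{n}0.npz",**f)
    print(n,f["K"],f["world_from_camera"].round(3),f.keys())
E
```

```text
pics
{'time': np.float64(0.0), 'q': array([-1.458,  0.259,  0.021,  1.334, -0.   ,  1.418]), 'joint_vel': array([-0.001, -0.001, -0.   , -0.001, -0.001, -0.001]), 'joint_torque': array([ 1.0000e-03, -5.5565e+01,  3.4453e+01,  1.4000e-02, -0.0000e+00,
       -0.0000e+00]), 'ee_pos': array([ 0.144, -0.53 ,  0.231]), 'ee_rot': array([ 2.08,  0.28, -2.08]), 'wrist_force': array([-0.703,  0.716, -0.206]), 'torque': array([0.013, 0.038, 0.043]), 'finger_gap': np.float64(0.085)}
scene [[509.93929553   0.         282.59035987]
 [  0.         509.93929553 203.93492298]
 [  0.           0.           1.        ]] [[ 0.849 -0.422  0.318  0.812]
 [ 0.528  0.657 -0.538 -0.489]
 [ 0.018  0.625  0.781  0.811]
 [ 0.     0.     0.     1.   ]] dict_keys(['pixels', 'z_map', 'K', 'world_from_camera'])
top [[408.13864697   0.         272.21537278]
 [  0.         408.13864697 209.13113241]
 [  0.           0.           1.        ]] [[-0.024  0.982 -0.188  0.392]
 [-1.    -0.024  0.001  0.004]
 [-0.004  0.188  0.982  0.837]
 [ 0.     0.     0.     1.   ]] dict_keys(['pixels', 'z_map', 'K', 'world_from_camera'])
```

View pics/scene0.png

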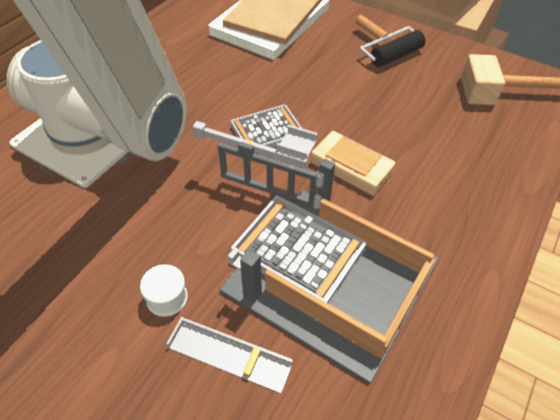

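View pics/top0.png

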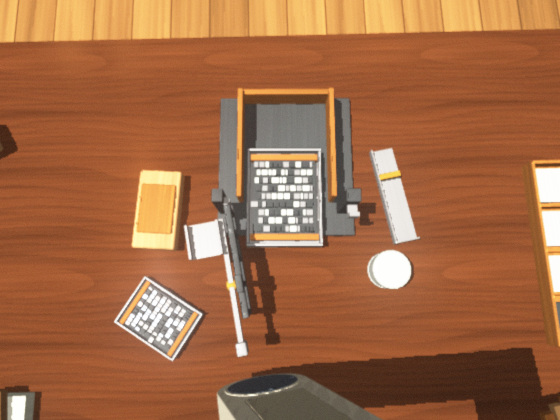

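The meant galley is the tray inside the bay (top ≈ (285,198), scene ≈ (295,245)). The look-alike is the small galley at top (160,318), scene (267,130). The gate is open along top (235,270), with the trough at (205,240) and the catch at (352,210).

```bash
cat > h.py <<'E'
import numpy as np,cv2
from scipy.optimize import least_squares
def cloud(f):
    z=f["z_map"];K=f["K"];H,W=z.shape
    u,v=np.meshgrid(np.arange(W),np.arange(H))
    X=(u-K[0,2])/K[0,0]*z;Y=(v-K[1,2])/K[1,1]*z
    P=np.stack([X,-Y,-z],-1);T=f["world_from_camera"]
    P=P@T[:3,:3].T+T[:3,3];P[z<=0]=np.nan
    return P
def proj(f,p):
    T=np.linalg.inv(f["world_from_camera"]);p=np.atleast_2d(p)@T[:3,:3].T+T[:3,3]
    K=f["K"];return np.stack([K[0,0]*p[:,0]/-p[:,2]+K[0,2],K[1,1]*-p[:,1]/-p[:,2]+K[1,2]],-1)
E
python3 - <<'E'
from h import *
t=dict(np.load("top0.npz"));s=dict(np.load("scene0.npz"))
for n,f in(("top",t),("scene",s)):
    P=cloud(f); z=P[...,2]
    # heights
    m=(P[...,0]>.3)&(P[...,0]<.85)&(abs(P[...,1])<.35)
    print(n,np.histogram(z[m],bins=np.arange(-.01,.17,.01)))
    for (lo,hi,nm) in((.125,.142,"posts"),(.066,.076,"walls")):
        mm=m&(z>lo)&(z<hi)
        k,l,st,c=cv2.connectedComponentsWithStats(mm.astype(np.uint8))
        for i in range(1,k):
            if st[i,4]>25:
                Q=P[l==i];print(nm,c[i].round(),st[i,4],Q.mean(0).round(4),Q.min(0).round(3),Q.max(0).round(3),cv2.minAreaRect((Q[:,:2]*1000).astype(np.float32)))
img=cv2.resize(t["pixels"][70:370,170:430,::-1],None,fx=2.3,fy=2,interpolation=cv2.INTER_CUBIC);img=cv2.resize(t["pixels"][80:370,110:430,::-1],None,fx=2,fy=2,interpolation=cv2.INTER_CUBIC);cv2.imwrite("pics/topz.png",img)
E
```

```text
top (array([26839, 28644, 12303,  1389,  8656,  1290,  1760,   480,  1020,
          32,    39,   343,   690,  1829,   590,     0,     0]), array([-0.01,  0.  ,  0.01,  0.02,  0.03,  0.04,  0.05,  0.06,  0.07,
        0.08,  0.09,  0.1 ,  0.11,  0.12,  0.13,  0.14,  0.15,  0.16]))
posts [217. 196.] 163 [0.5529 0.1001 0.1342] [0.541 0.091 0.125] [0.565 0.11  0.138] ((553.1093139648438, 100.42841339111328), (19.120819091796875, 23.920024871826172), 88.90391540527344)
posts [353. 196.] 217 [ 0.547  -0.1399  0.134 ] [ 0.536 -0.154  0.126] [ 0.559 -0.127  0.138] ((547.6351928710938, -140.5090789794922), (26.385957717895508, 23.223739624023438), 87.67597198486328)
posts [219. 237.] 113 [0.4794 0.097  0.1351] [0.45  0.091 0.125] [0.509 0.104 0.14 ] ((479.43701171875, 98.60819244384766), (59.08746337890625, 7.988276958465576), 7.812303066253662)
posts [188. 243.] 125 [0.4709 0.15   0.1351] [0.442 0.144 0.125] [0.501 0.157 0.14 ] ((471.39056396484375, 150.21783447265625), (59.64756393432617, 5.608692169189453), 9.638155937194824)
posts [239. 283.] 125 [0.3993 0.0638 0.1295] [0.385 0.057 0.126
[... 2158 characters left out ...]
[0.567 0.105 0.076] ((552.3353271484375, 90.37273406982422), (40.55473709106445, 11.778656959533691), 28.39034652709961)
walls [377. 229.] 759 [0.6821 0.0632 0.0715] [0.566 0.057 0.066] [0.791 0.072 0.076] ((678.1802978515625, 63.818565368652344), (13.287053108215332, 224.84397888183594), 88.5040283203125)
walls [327. 306.] 972 [ 0.6798 -0.1202  0.0717] [ 0.563 -0.127  0.066] [ 0.787 -0.111  0.076] ((674.6431884765625, -119.11766815185547), (12.111227035522461, 224.0454864501953), 88.79566192626953)
walls [251. 283.] 57 [ 0.5547 -0.1487  0.0706] [ 0.539 -0.155  0.066] [ 0.562 -0.131  0.076] ((555.4359130859375, -147.57534790039062), (30.69819450378418, 14.889161109924316), 45.22100067138672)
```

View pics/topz.png

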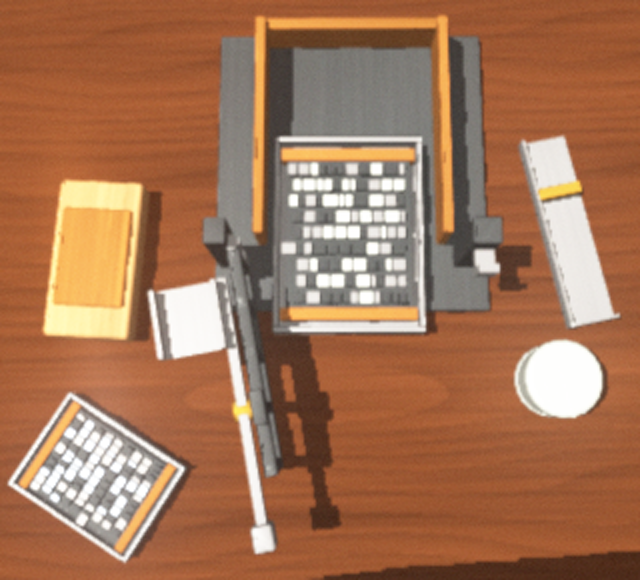

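```bash
cat >> h.py <<'E'
O=np.array([.5452,-.0244]);YAW=-.022
Rb=np.array([[np.cos(YAW),-np.sin(YAW)],[np.sin(YAW),np.cos(YAW)]])
def b2w(p): return O+np.asarray(p)/1000@Rb.T
def w2b(p): return (np.asarray(p)-O)@Rb*1000
E
python3 - <<'E'
from h import *
from workcell import *
from scipy.spatial.transform import Rotation as Ro
s=state();print(Ro.from_rotvec(s["ee_rot"]).as_matrix().round(3))
for n in("top","scene"):
    f=dict(np.load(n+"0.npz"));P=cloud(f);b=w2b(P[...,:2]);z=P[...,2]
    m=(z>.028)&(z<.045)&(b[...,0]>-100)&(b[...,0]<225)&(abs(b[...,1])<84)
    k,l,st,c=cv2.connectedComponentsWithStats(m.astype(np.uint8))
    i=1+st[1:,4].argmax();Q=b[l==i];print(n,st[i],cv2.minAreaRect(Q.astype(np.float32)),np.percentile(Q,[.5,99.5],axis=0).round(1), np.median(z[l==i]))
    fe=Q[Q[:,0]<np.percentile(Q[:,0],.5)+8]
    print("front edge y slope",np.polyfit(fe[:,1],fe[:,0],1), fe[:,1].min(),fe[:,1].max())
    # back stop & look-alike
    m=(z>.055)&(z<.064)&(b[...,0]>200)&(b[...,0]<270)&(abs(b[...,1])<70)
    if m.sum(): print("stop",np.percentile(b[m],[2,98],axis=0).round(1))
for p in ([135,0],[-60,0],[35,0],[-47,47]): print(p,b2w(p).round(4))
E
```

```text
[[-0.     0.263 -0.965]
 [ 0.001 -0.965 -0.263]
 [-1.    -0.001 -0.   ]]
top [ 247  149   76   98 6414] ((25.324554443359375, 4.225532531738281), (150.36378479003906, 199.6653289794922), 89.9087905883789) [[-74.2 -69.8]
 [124.2  78.6]] 0.034676368867560814
front edge y slope [ 9.20393788e-04 -7.24622500e+01] -69.34193808007205 78.20607327955557
stop [[233.9 -66.2]
 [246.3  67.2]]
scene [ 231  195  136  107 6890] ((26.245094299316406, 4.854057312011719), (202.03184509277344, 152.27622985839844), 0.1591605395078659) [[-72.2 -70. ]
 [126.5  78.6]] 0.035565061511475315
front edge y slope [ 5.84517610e-03 -6.97401157e+01] -71.11377691265372 79.92466421665765
stop [[235.7 -67. ]
 [247.3  66.6]]
[135, 0] [ 0.6802 -0.0274]
[-60, 0] [ 0.4852 -0.0231]
[35, 0] [ 0.5802 -0.0252]
[-47, 47] [0.4992 0.0236]
```

Emit:
{"fn": "apply_moves", "kwargs": {
  "hand": [1,1,1,1,1,1,1,1,1,1,1,1,1,1,1,1,1,1],
  "translation": [
    [0,0,0],
    [0,0,0],
    [0,0,0],
    [0,-3.7,-1.9],
    [0,-3.7,-1.9],
    [0,-3.7,-1.9],
    [0,-3.7,-1.9],
    [0,-3.7,-1.9],
    [0,-3.7,-1.9],
    [0,-3.7,-1.9],
    [0,-3.7,-1.9],
    [0,-3.7,-1.9],
    [0,-3.7,-1.9],
    [0,-3.7,-1.9],
    [0,-3.7,-1.9],
    [0,-3.7,-1.9],
    [0,-3.7,-1.9],
    [0,0,0]
  ],
  "spin": [0.1,0.1,0.088,0,0,0,0,0,0,0,0,0,0,0,0,0,0,0]
}}

```text
time: 1.9
ee_pos: [0.4231, -0.015, 0.2309]
ee_rot: [-2.212, 0.017, 2.213]
wrist_force: [-0.5, -0.3, 0.2]
finger_gap: 0.0003
```

```bash
cat > st.py <<'E'
from h import *
from workcell import *
from scipy.spatial.transform import Rotation as Ro
s=state();R=Ro.from_rotvec(s["ee_rot"]).as_matrix();print("t",round(s["time"],2),"bay",w2b(s["ee_pos"][:2]).round(1),"z",round(s["ee_pos"][2]*1000,1),"q",s["q"].round(2),"F",(s["wrist_force"]).round(1),"gap",s["finger_gap"].round(4));print("toolz angle in bay deg",np.degrees(np.arctan2(R[1,2],R[0,2])-YAW).round(2),"down",R[:,0].round(3))
E
python3 st.py
```

```text
Traceback (most recent call last):
  File "st.py", line 4, in <module>
    s=state();R=Ro.from_rotvec(s["ee_rot"]).as_matrix();print("t",round(s["time"],2),"bay",w2b(s["ee_pos"][:2]).round(1),"z",round(s["ee_pos"][2]*1000,1),"q",s["q"].round(2),"F",(s["wrist_force"]).round(1),"gap",s["finger_gap"].round(4));print("toolz angle in bay deg",np.degrees(np.arctan2(R[1,2],R[0,2])-YAW).round(2),"down",R[:,0].round(3))
                                                                                                                                                                                                                    ^^^^^^^^^^^^^^^^^^^^^
AttributeError: 'float' object has no attribute 'round'
```

Emit:
{"fn": "apply_moves", "kwargs": {
  "hand": [1,1,1,1,1,1,1],
  "translation": [
    [3,0.2,0],
    [4,0,0],
    [4,0,0],
    [4,0,0],
    [4,0,0],
    [1.8,0,0],
    [0,0,0]
  ],
  "spin": [0,0,0,0,0,0,0]
}}

```text
time: 2.6
ee_pos: [0.4198, -0.0207, 0.0211]
ee_rot: [-2.204, 0.024, 2.215]
wrist_force: [0.5, 0.2, 0.2]
finger_gap: -0.0001
```

```bash
sed -i 's/s\["finger_gap"\].round(4)/s["finger_gap"]/' st.py; python3 st.py; python3 - <<'E'
from h import *
from workcell import *
f=grab_frame("scene");cv2.imwrite("pics/scene1.png",cv2.resize(f["pixels"][60:360,60:440,::-1],None,fx=2,fy=2))
E
```

```text
t 2.6 bay [-125.4    1. ] z 21.1 q [-0.25  0.22 -0.63  0.73 -0.    2.91] F [0.5 0.2 0.2] gap -0.00010944414102371115
toolz angle in bay deg 179.96 down [-0.005  0.001 -1.   ]
```

View pics/scene1.png

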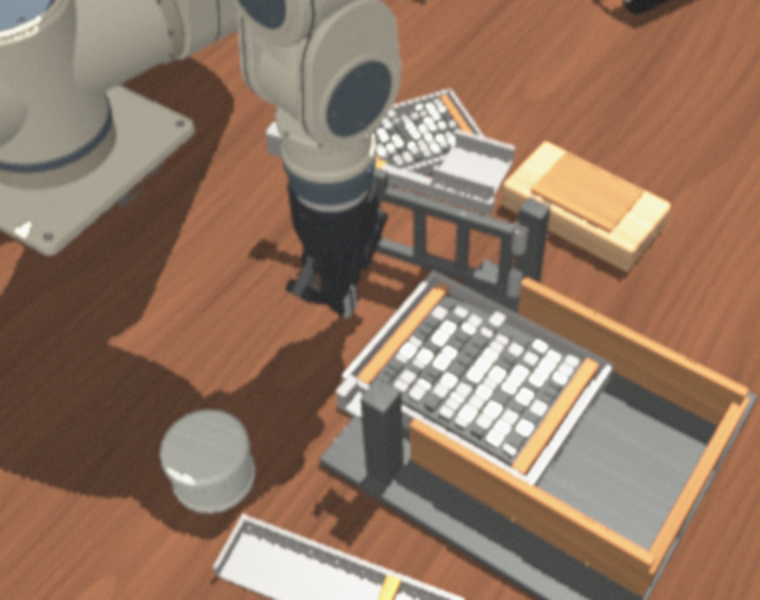

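Emit:
{"fn": "apply_moves", "kwargs": {
  "hand": [1,1,1,1,1,1,1,1,1,1,1,1,1,1,1,1,1,1,1,1],
  "translation": [
    [0,-0.35,-1],
    [0,0,-1],
    [0,0,-1],
    [0,0,-0.6],
    [0,0,-0.6],
    [0,0,-0.6],
    [0,0,-0.6],
    [0,0,-0.6],
    [0,0,-0.6],
    [0,0,-0.6],
    [0,0,-0.6],
    [0,0,-0.6],
    [0,0,-0.6],
    [0,0,-0.6],
    [0,0,-0.6],
    [0,0,-0.6],
    [0,0,-0.6],
    [0,0,-0.6],
    [0,0,-0.6],
    [0,0,0]
  ],
  "spin": [0,0,0,0,0,0,0,0,0,0,0,0,0,0,0,0,0,0,0,0]
}}

```text
time: 4.65
ee_pos: [0.5483, -0.02, 0.0231]
ee_rot: [-2.21, 0.024, 2.211]
wrist_force: [-0.3, 1.1, 0.1]
finger_gap: -0.0
```

```bash
python3 st.py; cat > gal.py <<'E'
import sys
from h import *
from workcell import *
for n in("top","scene"):
    f=grab_frame(n);P=cloud(f);b=w2b(P[...,:2]);z=P[...,2];np.savez(n+sys.argv[1]+".npz",**f)
    m=(z>.028)&(z<.045)&(b[...,0]>-100)&(b[...,0]<228)&(abs(b[...,1])<84)
    k,l,st,c=cv2.connectedComponentsWithStats(m.astype(np.uint8))
    i=1+st[1:,4].argmax();Q=b[l==i];print(n,st[i],cv2.minAreaRect(Q.astype(np.float32)))
    for y0 in(-60,0,60):
        q=Q[abs(Q[:,1]-y0)<8];print(y0,np.percentile(q[:,0],[.5,99.5]).round(1))
    cv2.imwrite(f"pics/{n}{sys.argv[1]}.png",f["pixels"][:,:,::-1])
E
python3 gal.py 2
```

```text
t 4.65 bay [3.  4.5] z 23.1 q [-0.19  0.4  -0.34  0.83 -0.    2.97] F [-0.3  1.1  0.1] gap -8.509458483603292e-06
toolz angle in bay deg 179.99 down [-0.  0. -1.]Traceback (most recent call last):
  File "gal.py", line 8, in <module>
    i=1+st[1:,4].argmax();Q=b[l==i];print(n,st[i],cv2.minAreaRect(Q.astype(np.float32)))
        ~~~~~~~~~~~~~~~^^
ValueError: attempt to get argmax of an empty sequence
```

```bash
sed -i 's/^    i=1+st/    if k<2: print(n,"blocked"); continue\n    i=1+st/' gal.py; python3 gal.py 2
```

```text
top blocked
scene [ 271  215  140  114 7630] ((106.5328369140625, 5.584007263183594), (151.91986083984375, 216.23419189453125), 89.96934509277344)
-60 [ 16.1 214.3]
0 [  9.9 214.3]
60 [ 15.8 214.1]
```

View pics/scene2.png

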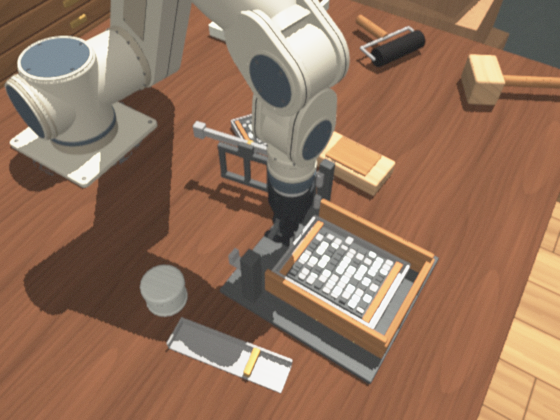

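Emit:
{"fn": "apply_moves", "kwargs": {
  "hand": [1,1,1,1,1,1],
  "translation": [
    [0,0,-0.4],
    [0,0,-0.4],
    [0,0,-0.4],
    [0,0,-0.4],
    [0,0,-0.3],
    [0,0,-0.1]
  ],
  "spin": [0,0,0,0,0,0]
}}

```text
time: 5.4
ee_pos: [0.5682, -0.0205, 0.0232]
ee_rot: [-2.21, 0.025, 2.21]
wrist_force: [-4.3, 0.1, 3.7]
finger_gap: -0.0002
```

```bash
python3 st.py; python3 gal.py 3
```

```text
t 5.4 bay [22.9  4.4] z 23.2 q [-0.18  0.43 -0.29  0.85 -0.    2.98] F [-4.3  0.1  3.7] gap -0.00020670674063159362
toolz angle in bay deg 179.99 down [-0. -0. -1.]
top blocked
scene [ 281  219  137  114 7536] ((122.30938720703125, 5.4342803955078125), (211.09205627441406, 154.13421630859375), 0.012576145119965076)
-60 [ 35.9 223.8]
0 [ 27.7 221.9]
60 [ 35.7 221.4]
```

Emit:
{"fn": "apply_moves", "kwargs": {
  "hand": [1,1,1],
  "translation": [
    [0,0,-0.15],
    [0,0,-0.15],
    [0,0,0]
  ],
  "spin": [0,0,0]
}}

```text
time: 5.8
ee_pos: [0.5692, -0.0204, 0.0231]
ee_rot: [-2.207, 0.025, 2.214]
wrist_force: [-11.0, -0.6, 6.6]
finger_gap: -0.0003
```

```bash
python3 st.py
```

```text
t 5.8 bay [23.9  4.5] z 23.1 q [-0.18  0.43 -0.28  0.86 -0.    2.98] F [-11.   -0.6   6.6] gap -0.00026284328381826074
toolz angle in bay deg 179.98 down [-0.003 -0.    -1.   ]
```

Emit:
{"fn": "apply_moves", "kwargs": {
  "hand": [1,1,1],
  "translation": [
    [0,0,-0.15],
    [0,0,-0.1],
    [0,0,0]
  ],
  "spin": [0,0,0]
}}

```text
time: 6.1
ee_pos: [0.5693, -0.0204, 0.0231]
ee_rot: [-2.202, 0.025, 2.218]
wrist_force: [-20.9, 0.1, 15.3]
finger_gap: -0.0002
```

```bash
python3 st.py
```

```text
t 6.1 bay [24.   4.6] z 23.1 q [-0.18  0.43 -0.28  0.86 -0.    2.98] F [-20.9   0.1  15.3] gap -0.00024142588216996325
toolz angle in bay deg 179.97 down [-0.007 -0.    -1.   ]
```

Emit:
{"fn": "apply_moves", "kwargs": {
  "hand": [1,1,1,1,1,1,1,1,1,1,1,1,1,1,1,1,1,1,1,1],
  "translation": [
    [0,0,1],
    [0,0,3],
    [0,0,4],
    [-2,0,3],
    [-4,0,0],
    [-4,0,0],
    [-4,0,0],
    [-4,0,0],
    [0,0,0],
    [0,0,0],
    [0,0,0],
    [0,0,0],
    [0,0,0],
    [0,0,0],
    [0,0,0],
    [0,0,0],
    [0,0,0],
    [0,0,0],
    [0,0,0],
    [0,0,0]
  ],
  "spin": [0,0,0,0,0,0,0,-0.14,-0.14,-0.14,-0.14,-0.14,-0.14,-0.14,-0.14,-0.14,-0.14,-0.14,-0.03,0]
}}

```text
time: 8.1
ee_pos: [0.4638, -0.0182, 0.2035]
ee_rot: [1.228, 1.196, -1.227]
wrist_force: [0.6, -0.3, 0.2]
finger_gap: 0.0001
```

```bash
python3 st.py; python3 gal.py 4;python3 - <<'E'
from h import *
for n in("top","scene"):
    P=cloud(dict(np.load(n+"4.npz")));z=P[...,2]
    m=(P[...,0]>.42)&(P[...,0]<.52)&(P[...,1]>.08)&(P[...,1]<.17)&(z>.127)&(z<.142)
    k,l,st,c=cv2.connectedComponentsWithStats(m.astype(np.uint8))
    for i in range(1,k):
        if st[i,4]>40: Q=P[l==i];print(n,Q.mean(0).round(4),cv2.minAreaRect((Q[:,:2]*1000).astype(np.float32)))
    m=(P[...,0]>.42)&(P[...,0]<.52)&(P[...,1]>.11)&(P[...,1]<.135)&(z>.11)&(z<.13)
    print(n,"floor z",np.median(z[m]),P[m].mean(0).round(4))
E
```

```text
t 8.1 bay [-81.5   4.4] z 203.5 q [-0.22  0.12 -0.22  1.22  0.    1.38] F [ 0.6 -0.3  0.2] gap 9.553807390457807e-05
toolz angle in bay deg -90.19 down [ 0.001 -0.    -1.   ]
top blocked
scene [ 282  219  136  114 7482] ((131.45228576660156, 5.190040588378906), (193.1856689453125, 151.98748779296875), 0.1279723346233368)
-60 [ 36.2 225.5]
0 [ 36.6 222.8]
60 [ 36.3 223. ]
top [0.4716 0.1502 0.1356] ((471.58355712890625, 150.5379638671875), (59.916534423828125, 4.326164245605469), 9.489974021911621)
top floor z nan [nan nan nan]
scene [0.4723 0.1495 0.1339] ((471.99310302734375, 150.79833984375), (61.10071563720703, 9.465703964233398), 8.466595649719238)
scene [0.4825 0.0965 0.134 ] ((481.2674865722656, 97.44671630859375), (59.16865539550781, 8.340506553649902), 9.217670440673828)
scene floor z 0.12383487380546271 [0.4756 0.1234 0.1238]
  return _methods._mean(a, axis=axis, dtype=dtype,
  ret = ret.dtype.type(ret / rcount)
<stdin>:9: RuntimeWarning: Mean of empty slice.
  ret = um.true_divide(
```

View pics/scene4.png

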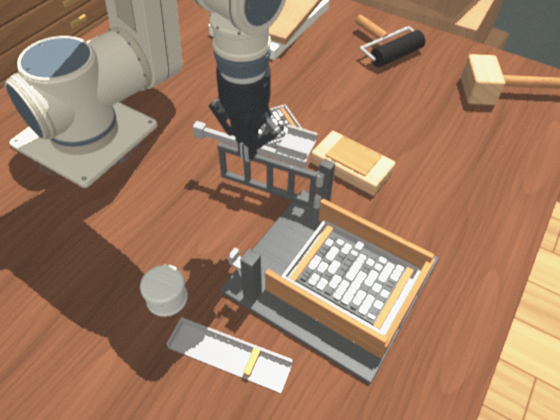

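Emit:
{"fn": "apply_moves", "kwargs": {
  "hand": [1,1,1,1,1,1,1,1,1],
  "translation": [
    [0,0.3,-3],
    [0,0.3,-3],
    [0,0.3,-3],
    [0,0.3,-3],
    [0,0,-2.4],
    [0,0,0],
    [3,0,0],
    [2.2,0,0],
    [0,0,0]
  ],
  "spin": [0,0,0,0,0,0,0,0,0]
}}

```text
time: 9.1
ee_pos: [0.4773, 0.125, 0.149]
ee_rot: [1.225, 1.2, -1.231]
wrist_force: [-0.3, 0.3, 0.3]
finger_gap: 0.0001
```

```bash
python3 st.py; cat > pic.py <<'E'
import sys
from h import *
from workcell import *
f=grab_frame("scene");np.savez("s%s.npz"%sys.argv[1],**f);cv2.imwrite("pics/s%s.png"%sys.argv[1],cv2.resize(f["pixels"][70:320,150:430,::-1],None,fx=2.4,fy=2.4,interpolation=cv2.INTER_CUBIC))
E
python3 pic.py 5
```

```text
t 9.1 bay [-71.2 147.8] z 149.0 q [ 0.09  0.21 -0.26  1.1  -0.    1.68] F [-0.3  0.3  0.3] gap 0.00011160892898248101
toolz angle in bay deg -90.16 down [-0.004 -0.001 -1.   ]
```

View pics/s5.png

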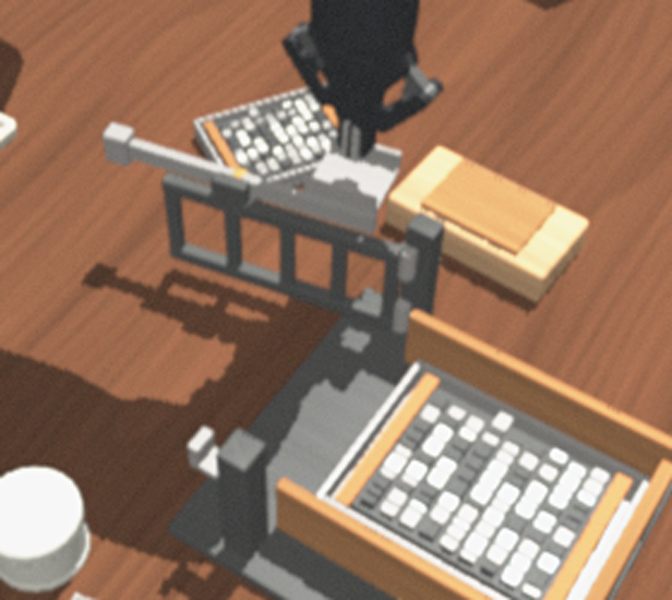

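Emit:
{"fn": "apply_moves", "kwargs": {
  "hand": [1,1,1,1,1,1,1,1],
  "translation": [
    [1,0.1,0],
    [1,0.1,0],
    [0.6,0,0],
    [0.6,0,0],
    [0.6,0,0],
    [0.6,0,0],
    [0.6,0,0],
    [0,0,0]
  ],
  "spin": [0,0,0,0,0,0,0,0]
}}

```text
time: 9.95
ee_pos: [0.4803, 0.1255, 0.1004]
ee_rot: [1.225, 1.199, -1.227]
wrist_force: [1.3, 0.5, 0.9]
finger_gap: 0.0001
```

```bash
python3 st.py; python3 pic.py 6
```

```text
t 9.95 bay [-68.2 148.4] z 100.4 q [ 0.09  0.25 -0.34  0.98  0.    1.68] F [1.3 0.5 0.9] gap 0.00014991086611855728
toolz angle in bay deg -90.05 down [-0.001 -0.    -1.   ]
```

View pics/s6.png

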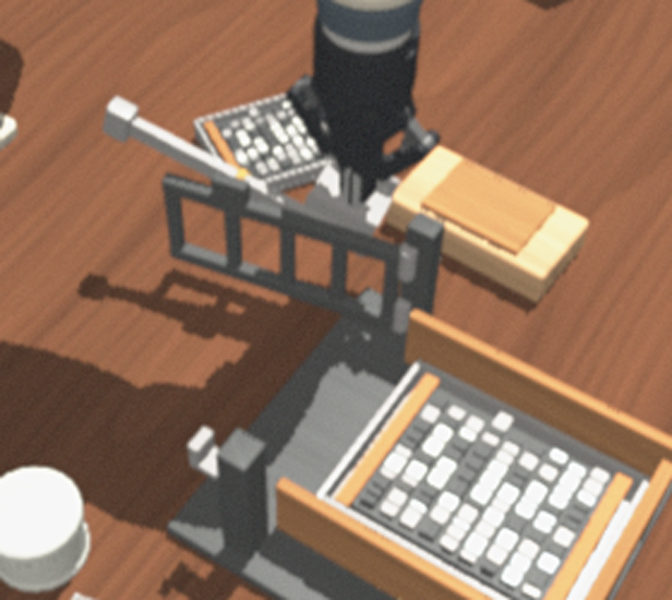

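```bash
python3 - <<'E'
import numpy as np
def p(th,xg,yg=-62): return np.array([xg*np.cos(th)+yg*np.sin(th),112-xg*np.sin(th)+yg*np.cos(th)])
cur=np.array([-68.2,148.4]);c=cur.copy()
ths=[1.39,1.35]+list(np.arange(1.28,0.2,-.07))+[.2,.15,.1,.05,0,0]
for i,th in enumerate(ths):
    xg=[-44,-42][i] if i<2 else -40
    if i==len(ths)-2: xg=-38
    if i==len(ths)-1: xg=-36
    q=p(th,xg);d=np.round((q-c)/10,1);c=c+d*10
    print(i,round(th,2),q.round(1),"row [0, %.1f, %.1f]"%(d[0],-d[1]))
E
```

```text
0 1.39 [-68.9 144.1] row [0, -0.1, 0.4]
1 1.35 [-69.7 139.4] row [0, -0.0, 0.5]
2 1.28 [-70.9 132.5] row [0, -0.2, 0.7]
3 1.21 [-72.1 127.5] row [0, -0.1, 0.5]
4 1.14 [-73.  122.5] row [0, -0.1, 0.5]
5 1.07 [-73.6 117.3] row [0, -0.0, 0.5]
6 1.0 [-73.8 112.2] row [0, -0.1, 0.5]
7 0.93 [-73.6 107. ] row [0, 0.1, 0.5]
8 0.86 [-73.1 101.9] row [0, 0.0, 0.6]
9 0.79 [-72.2  96.8] row [0, 0.1, 0.5]
10 0.72 [-71.   91.8] row [0, 0.1, 0.5]
11 0.65 [-69.4  86.9] row [0, 0.2, 0.5]
12 0.58 [-67.4  82.1] row [0, 0.2, 0.4]
13 0.51 [-65.2  77.4] row [0, 0.2, 0.5]
14 0.44 [-62.6  72.9] row [0, 0.3, 0.4]
15 0.37 [-59.7  68.7] row [0, 0.2, 0.5]
16 0.3 [-56.5  64.6] row [0, 0.4, 0.4]
17 0.23 [-53.1  60.8] row [0, 0.3, 0.4]
18 0.2 [-51.5  59.2] row [0, 0.2, 0.1]
19 0.15 [-48.8  56.7] row [0, 0.2, 0.3]
20 0.1 [-46.   54.3] row [0, 0.3, 0.2]
21 0.05 [-43.   52.1] row [0, 0.3, 0.2]
22 0 [-38.  50.] row [0, 0.5, 0.2]
23 0 [-36.  50.] row [0, 0.2, 0.0]
```

Emit:
{"fn": "apply_moves", "kwargs": {
  "hand": [1,1,1,1,1,1,1,1],
  "translation": [
    [0,-0.1,0.4],
    [0,0,0.5],
    [0,-0.2,0.7],
    [0,-0.1,0.5],
    [0,-0.1,0.5],
    [0,0,0.5],
    [0,-0.1,0.5],
    [0,0.1,0.5]
  ],
  "spin": [0,0,0,0,0,0,0,0]
}}

```text
time: 10.8
ee_pos: [0.4745, 0.0843, 0.1013]
ee_rot: [1.226, 1.199, -1.226]
wrist_force: [0.7, 1.5, 1.5]
finger_gap: -0.0001
```

```bash
python3 st.py; python3 pic.py 7
```

```text
t 10.8 bay [-73.  107.1] z 101.3 q [ 0.    0.22 -0.38  0.97  0.    1.6 ] F [0.7 1.5 1.5] gap -6.452998445304014e-05
toolz angle in bay deg -90.06 down [-0.  0. -1.]
```

View pics/s7.png

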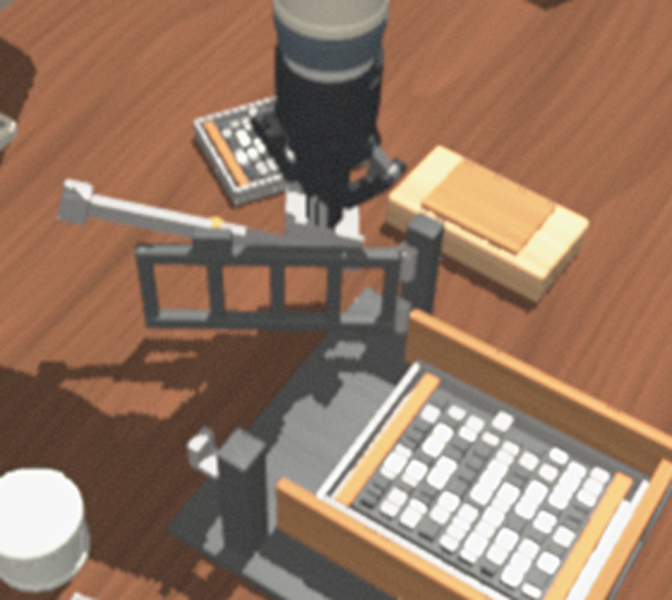

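The gate follows, now about half-way, with the bar still raised (nose at crop (75,200)). I'll carry on along the arc.

Emit:
{"fn": "apply_moves", "kwargs": {
  "hand": [1,1,1,1,1,1,1,1,1,1],
  "translation": [
    [0.1,0,0.6],
    [0.1,0.1,0.5],
    [0,0.1,0.5],
    [0,0.2,0.5],
    [0,0.2,0.4],
    [0,0.2,0.5],
    [0,0.3,0.4],
    [0,0.2,0.5],
    [0,0.3,0.4],
    [0,0.2,0.2]
  ],
  "spin": [0,0,0,0,0,0,0,0,0,0]
}}

```text
time: 11.85
ee_pos: [0.4922, 0.0386, 0.0993]
ee_rot: [1.226, 1.198, -1.227]
wrist_force: [-0.1, 0.6, 1.4]
finger_gap: 0.0001
```

```bash
python3 st.py; python3 pic.py 8; python3 - <<'E'
from h import *
P=cloud(dict(np.load("s8.npz")));b=w2b(P[...,:2]);z=P[...,2]
m=(z>.117)&(z<.2)&(b[...,0]<-12)&(b[...,0]>-200)&(b[...,1]<-40)&(b[...,1]>-200)
k,l,st,c=cv2.connectedComponentsWithStats(m.astype(np.uint8))
for i in range(1,k):
    if st[i,4]>15: print(c[i].round(),st[i,4],b[l==i].mean(0).round(1),b[l==i].min(0).round(),b[l==i].max(0).round(),np.percentile(z[l==i],[2,50,98]).round(4))
E
```

```text
t 11.85 bay [-54.4  61.8] z 99.3 q [-0.09  0.24 -0.35  0.97 -0.    1.5 ] F [-0.1  0.6  1.4] gap 7.213951242973591e-05
toolz angle in bay deg -90.08 down [ 0.    -0.001 -1.   ]
[213. 222.] 672 [-77.2 -98.9] [-100. -139.] [-58. -40.] [0.1206 0.1424 0.1648]
[250. 214.] 46 [-45.5 -43.5] [-53. -47.] [-39. -40.] [0.1178 0.1272 0.1326]
[233. 253.] 70 [ -24.9 -119.2] [ -30. -128.] [ -20. -109.] [0.1176 0.1215 0.1247]
```

View pics/s8.png

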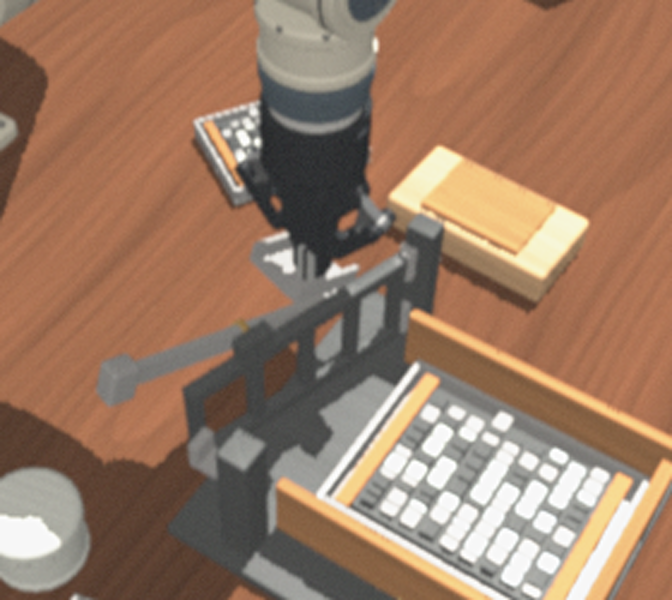

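Emit:
{"fn": "apply_moves", "kwargs": {
  "hand": [1,1,1,1,1,1,1],
  "translation": [
    [0,0.3,0.3],
    [0,0.3,0.3],
    [0,0.3,0.2],
    [0,0.3,0.2],
    [0,0.3,0.2],
    [0,0.2,0],
    [0,0,0]
  ],
  "spin": [0,0,0,0,0,0,0]
}}

```text
time: 12.6
ee_pos: [0.509, 0.0266, 0.0993]
ee_rot: [1.226, 1.197, -1.226]
wrist_force: [0.3, -0.3, 1.1]
finger_gap: -0.0004
```

```bash
python3 st.py; python3 pic.py 9; cat > nose.py <<'E'
import sys
from h import *
P=cloud(dict(np.load(sys.argv[1])));b=w2b(P[...,:2]);z=P[...,2]
m=(z>.112)&(z<.2)&(b[...,0]<40)&(b[...,0]>-200)&(b[...,1]<-40)&(b[...,1]>-200)
k,l,st,c=cv2.connectedComponentsWithStats(m.astype(np.uint8))
for i in range(1,k):
    if st[i,4]>15: print(c[i].round(),st[i,4],b[l==i].mean(0).round(1),b[l==i].min(0).round(),b[l==i].max(0).round(),np.percentile(z[l==i],[2,50,98]).round(4))
m&=(b[...,1]<-133); print("weight",b[m].min(0).round(1),b[m].max(0).round(1),np.percentile(z[m],[2,50,98]).round(4))
E
python3 nose.py s9.npz
```

```text
t 12.6 bay [-37.3  50.2] z 99.3 q [-0.11  0.27 -0.32  0.98 -0.    1.48] F [ 0.3 -0.3  1.1] gap -0.0004198620003559256
toolz angle in bay deg -90.07 down [ 0.001 -0.    -1.   ]
[244. 242.] 770 [ -14.  -101.9] [ -28. -154.] [  4. -40.] [0.1138 0.1393 0.1632]
[250. 260.] 366 [   9.2 -119.6] [  -5. -130.] [ 19. -92.] [0.1134 0.1341 0.1378]
weight [ -27.8 -153.7] [  -9.2 -133.1] [0.136  0.1546 0.1643]
```

View pics/s9.png

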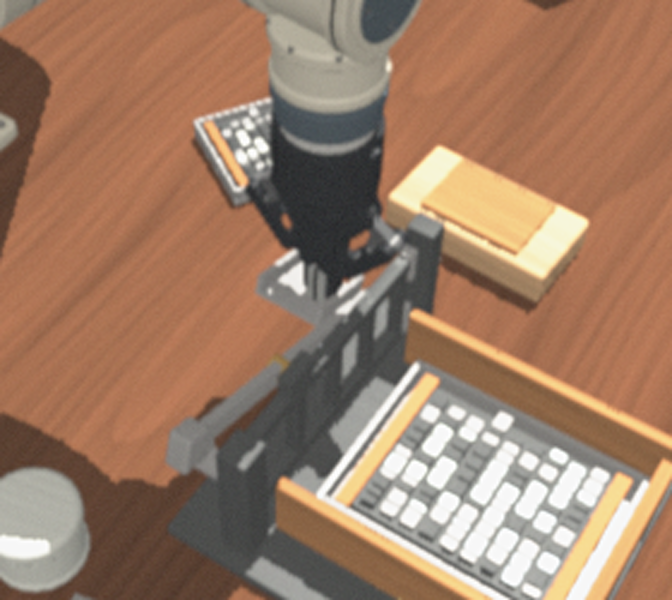

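Emit:
{"fn": "apply_moves", "kwargs": {
  "hand": [1,1,1],
  "translation": [
    [0,0.15,0],
    [0,0.15,0],
    [0,0,0]
  ],
  "spin": [0,0,0]
}}

```text
time: 12.95
ee_pos: [0.511, 0.0267, 0.099]
ee_rot: [1.225, 1.199, -1.227]
wrist_force: [-3.4, -1.4, 1.2]
finger_gap: 0.0
```

```bash
python3 st.py; python3 pic.py 10;python3 nose.py s10.npz
```

```text
t 12.95 bay [-35.3  50.3] z 99.0 q [-0.11  0.27 -0.31  0.99 -0.    1.48] F [-3.4 -1.4  1.2] gap 4.796501767677069e-05
toolz angle in bay deg -90.06 down [-0.001 -0.    -1.   ]
[247. 249.] 1132 [  -3.3 -107.6] [ -22. -154.] [ 19. -40.] [0.1141 0.1354 0.1632]
[261. 246.] 16 [  1.7 -77.8] [ -4. -82.] [  6. -73.] [0.1121 0.1126 0.1134]
weight [ -22.1 -153.8] [  -3.7 -133. ] [0.1362 0.1551 0.1642]
```

Emit:
{"fn": "apply_moves", "kwargs": {
  "hand": [1,1],
  "translation": [
    [0,0.15,0],
    [0,0,0]
  ],
  "spin": [0,0]
}}

```text
time: 13.2
ee_pos: [0.5112, 0.0267, 0.0987]
ee_rot: [1.224, 1.201, -1.229]
wrist_force: [-6.9, -1.4, 1.1]
finger_gap: 0.0001
```

```bash
python3 st.py; python3 pic.py 11;python3 nose.py s11.npz
```

```text
t 13.2 bay [-35.1  50.4] z 98.7 q [-0.11  0.27 -0.31  0.99 -0.    1.48] F [-6.9 -1.4  1.1] gap 0.00012957654674649235
toolz angle in bay deg -90.06 down [-0.004 -0.    -1.   ]
[248. 249.] 1153 [  -3.3 -107. ] [ -23. -154.] [ 19. -40.] [0.1125 0.1353 0.1637]
weight [ -22.5 -153.8] [  -3.1 -133.3] [0.1377 0.155  0.1652]
```

Emit:
{"fn": "apply_moves", "kwargs": {
  "hand": [1,1,1,1,1,1,1,1,1,1,1],
  "translation": [
    [-0.2,-0.1,0],
    [-0.3,0,0],
    [-0.3,0,0],
    [-0.3,0,0],
    [-0.3,0,0],
    [-0.3,0,0],
    [-0.3,0,0],
    [-0.3,0,0],
    [-0.3,0,0],
    [-0.2,0,0],
    [0,0,0]
  ],
  "spin": [0,0,0,0,0,0,0,0,0,0,0]
}}

```text
time: 14.35
ee_pos: [0.512, 0.0269, 0.1275]
ee_rot: [1.226, 1.198, -1.226]
wrist_force: [-4.2, -0.3, 0.8]
finger_gap: -0.0002
```

```bash
python3 st.py; python3 pic.py 12;python3 nose.py s12.npz
```

```text
t 14.35 bay [-34.3  50.6] z 127.5 q [-0.11  0.25 -0.26  1.06  0.    1.48] F [-4.2 -0.3  0.8] gap -0.0001974030233524593
toolz angle in bay deg -90.05 down [ 0.  0. -1.]
[247. 253.] 1102 [  -4.3 -107.6] [ -30. -156.] [ 20. -40.] [0.1126 0.1244 0.1368]
weight [ -22.1 -156.1] [  -3.6 -134.2] [0.1132 0.1289 0.1326]
```

View pics/s12.png

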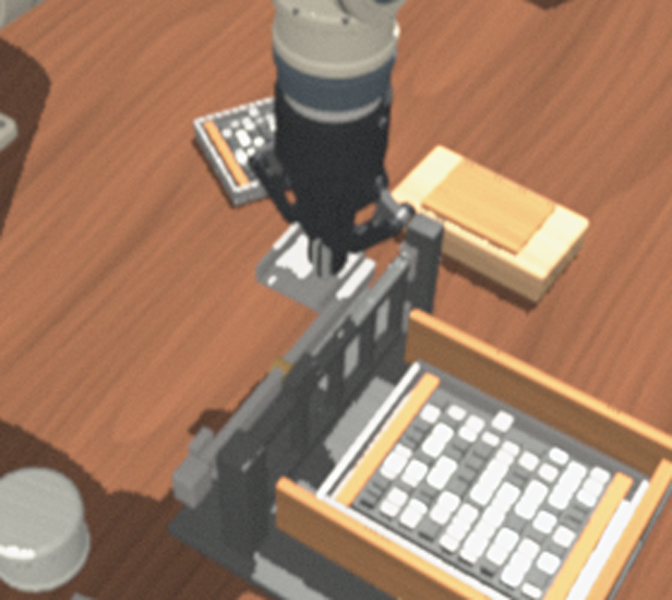

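The bar has dropped level (weight top at z ≈ 130 mm) behind the lip at crop (203,440). I'll ease off the rim, lift clear and check.

Emit:
{"fn": "apply_moves", "kwargs": {
  "hand": [1,1,1,1,1,1,1,1,1,1,1],
  "translation": [
    [0,-0.4,0],
    [0,-0.4,0],
    [-1,0,0],
    [-3,0,0],
    [-4,0,0],
    [-3,0,0],
    [0,-2,-3],
    [0,-2,-4],
    [0,-2,-4],
    [0,-2,-4],
    [0,0,0]
  ],
  "spin": [0,0,0,0,0,0,0,0,0,0,0]
}}

```text
time: 15.5
ee_pos: [0.4253, 0.1823, 0.2385]
ee_rot: [1.224, 1.201, -1.221]
wrist_force: [0.1, -0.1, 0.5]
finger_gap: 0.0002
```

```bash
python3 st.py; python3 pic.py 13;python3 nose.py s13.npz; python3 gal.py 14; python3 - <<'E'
from h import *
from workcell import *
a=dict(np.load("scene0.npz"));f=grab_frame("top");g=dict(np.load("s13.npz"))
cv2.imwrite("pics/top13.png",f["pixels"][:,:,::-1])
P0=cloud(a);P1=cloud(g)
for nm,(x0,x1,y0,y1) in dict(tin=(.38,.5,-.28,-.15),stick=(.5,.72,-.3,-.16),block=(.45,.65,.14,.3)).items():
    for P in(P0,P1):
        z=P[...,2];m=(P[...,0]>x0)&(P[...,0]<x1)&(P[...,1]>y0)&(P[...,1]<y1)&(z>.012);m[z>.06]=0
        print(nm,m.sum(),np.median(P[m],axis=0).round(4))
E
```

```text
t 15.5 bay [-124.4  204.1] z 238.5 q [ 0.22  0.11 -0.15  1.31  0.    1.81] F [ 0.1 -0.1  0.5] gap 0.00022666606355080336
toolz angle in bay deg -89.78 down [ 0.001  0.001 -1.   ]
[247. 253.] 1097 [  -4.3 -107.4] [ -30. -156.] [ 20. -40.] [0.1127 0.1245 0.1368]
[261. 245.] 23 [  0.7 -76.2] [ -4. -86.] [  6. -67.] [0.1121 0.1125 0.1142]
weight [ -21.3 -155.9] [  -3.4 -133. ] [0.1126 0.129  0.1325]
top [ 247  102   75   92 5755] ((130.25009155273438, 5.034477233886719), (193.12857055664062, 150.16505432128906), 0.15878069400787354)
-60 [ 34.5 225.4]
0 [ 34.6 221.6]
60 [ 34.2 221.9]
scene [ 282  219  136  114 7484] ((131.5049285888672, 5.1018524169921875), (151.82017517089844, 192.77963256835938), 89.89531707763672)
-60 [ 36.3 224.8]
0 [ 37.4 222.8]
60 [ 36.8 222.8]
tin 1816 [ 0.4317 -0.2291  0.0545]
tin 1818 [ 0.4317 -0.229   0.0544]
stick 808 [ 0.616  -0.2213  0.0167]
stick 809 [ 0.6152 -0.222   0.0168]
block 2590 [0.5631 0.2227 0.0362]
block 2605 [0.5633 0.2226 0.0364]
```

View pics/s13.png

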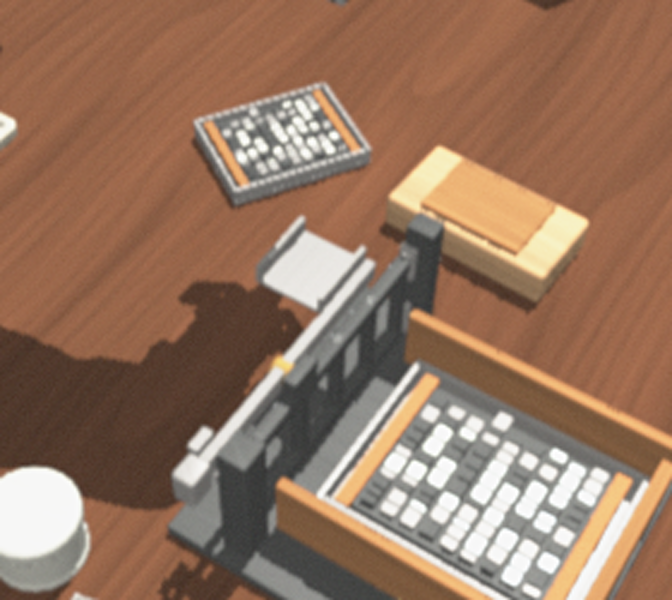

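View pics/top13.png

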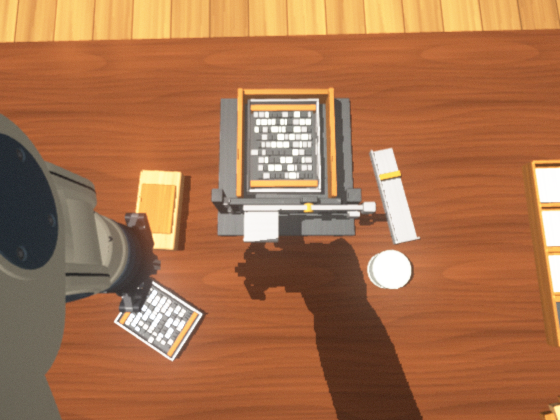

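The gate is shut and the bar sits behind the lip (crop (203,440), top (352,208)). The galley is at the stop and the bystanders haven't moved, so I'm handing in.

```bash
python3 -c "
from workcell import *
print(finish_job())"
```

```text
the job is handed in; nothing more can be done
None
```

The galley is home, the gate is shut and latched, and I handed the job in at about 15.7 s on the robot's clock. The job reported no verdict.

**What I did**
- **Galley:** I pushed it with closed fingers against the back stop. At the end the push force rose from 11 to 21 N while the tool moved only 0.1 mm.
- **Gate:** I pressed the thumb trough, which raised the bar to about 0.32 rad, and swung the gate along its arc to its hard stop. There the force rose from 3 to 7 N with almost no movement. I then lifted the fingers straight up so the bar dropped behind the catch, and moved the arm clear.

**Last checks, with the robot touching nothing**
- **Galley position:** the front edge measured x ≈ 34.5 mm in the top camera and 36.5 mm in the scene camera. The target is 35 mm, and the two cameras disagree by about 2 mm throughout.
- **Latch:** the bar's end weight spans x −21 to −3 mm. Its top is at z ≈ 130 mm, which means the bar is level, and the pictures show it behind the lip.
- **Bystanders:** the ink tin, composing stick and planer block are within 1 mm of where they started.

No check failed. The top camera was blocked by the arm during the push, so those measurements came from the scene camera alone.

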